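# Seal the three push-button canisters

## Robot

A 6-joint arm with a two-finger parallel gripper is mounted at the origin on the work surface. World frame = base frame: x ahead of the robot, y to its left, z up, the work surface at z = 0. Lengths are in m, angles in degrees, forces in N, time in s.
With the tool pointing down it reaches from about 0.4 to 0.825 m from the base axis. Payload 7 kg.
Tool frame: the origin (TCP) lies midway between the tips of the shut fingers; the grasp point (between the pads) lies 19 mm behind it; z points along the fingers, y is the line along which they close (so a half turn about z gives the same grasp; the last joint's range is limited). The gripper opens to 88 mm and grips with 3 to 60 N. Pads are 19 mm wide; open, the fingers measure 130 mm over their backs; the gripper's body (78 mm by 193 mm) begins 47 mm behind the grasp point.
Start: joints at [-46.633, 20.546, 0.682, 0, -70.136, -16.507], TCP at [0.305, -0.602, 0.227] pointing down, gripper open.
Joint ranges: [-176.03, 176.03], [-82.01, 121.73], [-58.28, 71.71], [-173.87, 95.51], [-174.79, -0.11], [-173.66, 173.66]. Speed limits (degrees/s): [136.94, 136.94, 172.46, 180, 180, 180].

## Interface

Orientations are given as a 3x3 rotation matrix whose columns are the frame's x, y, z axes.
In Python, from rig import robot gives the robot as it stands. Calls block until the motion is done:
- robot.goto(position, orientation): joint-space move of the TCP to a pose.
- robot.servo_line(position, ori=None, speed=0.15): straight line of the TCP; ori=None keeps the orientation; speed is the mean speed in m/s.
- robot.movej(angles): joint-space move.
- robot.move_gripper(opening): opening from 0.0 (shut) to 1.0 (fully open); the grip force is fixed at half the most; returns when the fingers have stopped.
- robot.dwell(seconds).
- robot.ik(position, orientation): joint angles nearest the present ones, or None.
- robot.grab_frame(name): name is "scene" or "top" or "wrist"; returns (picture, depth): 400x640x3 uint8, red, green, blue; 400x640 float32, m along the optical axis (not along the pixel's ray), 0 where there is no reading.
- robot.camera_info(name): a dict with "vfov" (degrees; the focal length in pixels is half the picture's height over the tangent of half this angle, whatever the lens; pixels are square), "cx", "cy" (the principal point, pixels), "view" (4x4, takes a point from world to camera coordinates); the wrist camera has in their place "T_tool_cam" (4x4, takes a point from camera to tool coordinates, whose origin is the TCP and whose axes are the flange's). Camera axes: x right, y down, z forward; pixel columns grow to the right and rows downward; lengths in m; the calibration is good to about 2 mm. The wrist camera is an equidistant fisheye: a pixel r from the principal point sees the ray r / f radians off the axis. A picture is of the moment at which its call begins: read the wrist's pose just before it. camera_info takes no time and is no camera call.
A pose or a line that the arm cannot do raises robot.Unreachable and nothing moves.
- robot.job_done(): hands the job in; it is judged then, once.
Readings, each from a call of its own:
- robot.read_t(): time.
- robot.read_qpos(): joint angles.
- robot.read_qvel(): joint speeds.
- robot.read_effort(): joint torques, N m.
- robot.read_position(): TCP position.
- robot.read_tcp_rot(): TCP orientation.
- robot.read_force(): force on the tool from outside, world axes, zero at the start.
- robot.read_ft_torque(): the same for the moment, N m.
- robot.read_grip_width(): opening from 0.0 (shut) to 1.0 (fully open).
- robot.read_finger_force(): force on a finger pad.
Only numpy, scipy, OpenCV 4.12 (cv2) and the standard library are available. Lean on these libraries where they do the work, as an engineer would, in place of code of your own. Each camera call takes 0.05 s, during which the arm holds its last target. There are 200 camera calls.

## Task

Three square white canisters on the shop counter have just been refilled and the round buttons in their lids still stand popped up. Seal them by pressing each button gently all the way down with the fingertips: the shortest canister first, then the middle-height one, then the tallest. Do not lift or tip the canisters or push them out of place, and leave everything else on the counter as it is.

Things in the scene. Friction and masses are not known exactly. Their poses are not given: they have to be found in the camera images.
- short_button (a point): centre of the top face of the round grey push button (44 mm across) in the middle of the short canister's lid; the button starts 9 to 11 mm proud of the lid and when fully down stands 1 mm proud of it
- short_press (a joint): how far the short canister's button is pushed down: about 0 (0 to 0.002) when popped up, 0.010 m fully down on its stop; it slides straight down against about 3 N of friction, has no spring and stays where it is left
- short_canister: the shortest square white canister, loose, standing upright: lid 100 x 100 mm, its flat lid top 90 mm above the counter, about 0.35 kg; origin at the centre of its underside, z up. Any of the three canisters may stand at the left, middle or right, at least 220 mm centre to centre
- middle_button (a point): centre of the top face of the round grey push button (44 mm across) in the middle of the middle canister's lid; the button starts 9 to 11 mm proud of the lid and when fully down stands 1 mm proud of it
- middle_press (a joint): how far the middle canister's button is pushed down: about 0 (0 to 0.002) when popped up, 0.010 m fully down on its stop; it slides straight down against about 3 N of friction, has no spring and stays where it is left
- middle_canister: the middle-height square white canister, loose, standing upright: lid 100 x 100 mm, its flat lid top 125 mm above the counter, about 0.5 kg; origin at the centre of its underside, z up. Any of the three canisters may stand at the left, middle or right, at least 220 mm centre to centre
- tall_button (a point): centre of the top face of the round grey push button (44 mm across) in the middle of the tall canister's lid; the button starts 9 to 11 mm proud of the lid and when fully down stands 1 mm proud of it
- tall_press (a joint): how far the tall canister's button is pushed down: about 0 (0 to 0.002) when popped up, 0.010 m fully down on its stop; it slides straight down against about 3 N of friction, has no spring and stays where it is left
- tall_canister: the tallest square white canister, loose, standing upright: lid 100 x 100 mm, its flat lid top 160 mm above the counter, about 0.65 kg; origin at the centre of its underside, z up. Any of the three canisters may stand at the left, middle or right, at least 220 mm centre to centre
- jar_left: small amber spice jar, 44 mm across, 75 mm high, black cap, standing to the left of the middle place; loose, a bystander, origin at its underside centre
- jar_right: same as jar_left, standing to the right of the middle place; loose, a bystander, origin at its underside centre
- tin: closed tin with a paper label, 66 mm across, 95 mm high, standing towards the far edge; loose, a bystander, origin at its underside centre
- bowl: steel bowl, 110 mm across, 45 mm high, towards the far edge; loose, a bystander, origin at its underside centre
- scoop: steel scoop lying towards the far edge, about 190 mm long, up to 41 mm high; loose, a bystander, origin at its underside about half-way along
- spoon: spoon lying near the robot, under 30 mm high; loose, a bystander, origin at its underside about half-way along
Mind the look-alikes: they are no part of the job. Leave any orange look-alike of the middle_canister alone.

How it is judged:
By the outcome, as a careful person would: the job done as asked, in the order asked, and still so for the second after the job is handed in, with the robot touching nothing.
It also fails if it takes over 56 s, if anything falls off the work surface, if the arm or the gripper's body presses on something with over 40 N, if the wrist force passes 120 N, or if a joint passes its speed limit or range.

## Working session

There is one attempt and no reset: what is moved stays moved. The work goes in short steps, each a Python script; the robot and the scene stay as the last script left them, time stands still between calls to the robot, and variables do not carry over. Pictures are saved under pics/ and viewed, at most 10 in all, crops included, and the job is handed in when it is done.

```bash
mkdir -p pics
python3 - <<'E'
from rig import robot
import cv2,numpy as np
for n in("top","scene"):
    im,d=robot.grab_frame(n); cv2.imwrite(f"pics/{n}.png",im[...,::-1]); np.save(f"pics/{n}_d.npy",d)
    print(n,robot.camera_info(n))
print(robot.read_tcp_rot(),robot.read_t())
E
```

```text
top {'vfov': 47.90411310444905, 'cx': 320.1651980326778, 'cy': 201.12000950557928, 'view': array([[-0.00485472, -0.99996314, -0.00708142,  0.01943498],
       [-0.99741286,  0.00535   , -0.07168662,  0.58257259],
       [ 0.07172186,  0.00671508, -0.99740207,  1.03597443],
       [ 0.        ,  0.        ,  0.        ,  1.        ]])}
scene {'vfov': 57.340373519605954, 'cx': 321.3963467534552, 'cy': 203.17067993927455, 'view': array([[ 6.48789407e-02,  9.97892944e-01,  6.28512188e-04,
        -2.74696024e-02],
       [ 6.86417276e-01, -4.41708811e-02, -7.25865178e-01,
        -2.88943400e-01],
       [-7.24307978e-01,  4.75247854e-02, -6.87836716e-01,
         1.35277766e+00],
       [ 0.00000000e+00,  0.00000000e+00,  0.00000000e+00,
         1.00000000e+00]])}
[[-8.92148234e-01 -4.51742086e-01 -7.84535874e-04]
 [-4.51742747e-01  8.92147375e-01  1.24577847e-03]
 [ 1.37151057e-04  1.46582745e-03 -9.99998916e-01]] 0.1
```

View pics/top.png

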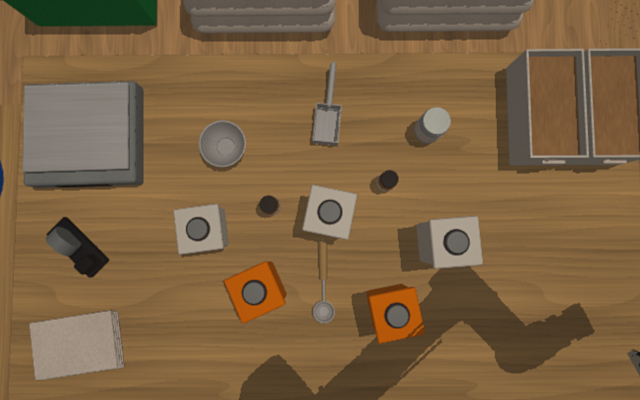

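View pics/scene.png

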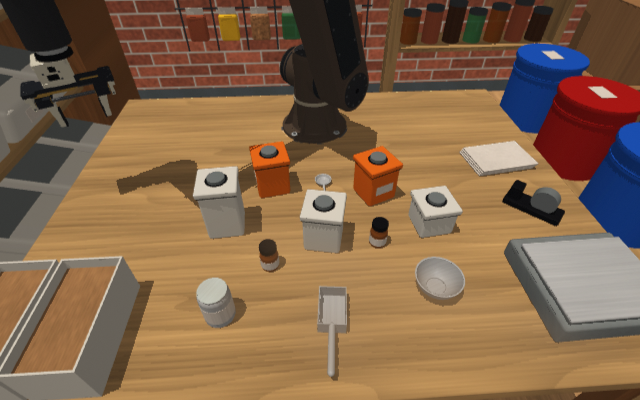

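The top view shows the white canisters with their buttons at about (198,229), (330,211) and (456,242). With the scene view, the order left to right in the top view is short, middle, tall. The two orange ones, at (254,293) and (397,315), are look-alikes.

```bash
cat > h.py <<'E'
import numpy as np,cv2
def locate(im,d,info,guess,zlo,R=24):
    """centre of the grey disc near guess, world"""
    f=200/np.tan(np.radians(info["vfov"]/2)); Ti=np.linalg.inv(info["view"])
    v,u=np.mgrid[:400,:640]
    P=np.stack([(u-info["cx"])/f*d,(v-info["cy"])/f*d,d,np.ones_like(d)],-1)@Ti.T
    g=im.astype(int).max(-1)
    m=((g<150)&(P[...,2]>zlo)&(np.hypot(u-guess[0],v-guess[1])<R)).astype(np.uint8)
    n,l,s,_=cv2.connectedComponentsWithStats(m)
    k=l==1+s[1:,4].argmax()
    Q=P[k][:,:3]; z=np.median(Q[:,2]); T=Q[abs(Q[:,2]-z)<.004]
    return np.r_[(np.percentile(T[:,:2],1,0)+np.percentile(T[:,:2],99,0))/2,z],np.ptp(T[:,:2],0),len(T)
E
python3 - <<'E'
from h import *; from rig import robot
np.set_printoptions(precision=4,suppress=True)
G={"top":[(198,229),(330,211),(456,242)],"scene":[(437,200),(324,203),(216,179)]}
for n in G:
    im=cv2.imread(f"pics/{n}.png")[...,::-1]; d=np.load(f"pics/{n}_d.npy")
    for g,h in zip(G[n],(.09,.125,.16)): print(n,h,*locate(im,d,robot.camera_info(n),g,h+.004,20), im[g[1],g[0]])
E
```

```text
top 0.09 [0.5179 0.283  0.0992] [0.0434 0.0431] 308 [100  97  92]
top 0.125 [ 0.5519 -0.0047  0.1358] [0.042  0.0419] 332 [108 105 100]
top 0.16 [ 0.4886 -0.2586  0.1697] [0.0418 0.0437] 377 [106 103  97]
scene 0.09 [0.5221 0.2841 0.0978] [0.0418 0.0426] 168 [112 113 109]
scene 0.125 [ 0.5558 -0.0039  0.1345] [0.043  0.0409] 199 [111 112 108]
scene 0.16 [ 0.4925 -0.2573  0.1683] [0.0416 0.0428] 188 [111 113 109]
```

```bash
cat > p.py <<'E'
from rig import robot
import numpy as np
R=np.array([[-1.,0,0],[0,1,0],[0,0,-1]])
def press(x,y,lid,zt=0.27):
    robot.goto([x,y,zt],R)
    robot.servo_line([x,y,lid+.018],speed=.15)
    f0=robot.read_force()[2]; z=lid+.018; log=[]
    while z>lid-.006:
        z-=.0015 if z>lid+.0045 else .0005
        robot.servo_line([x,y,z],speed=.02)
        f=robot.read_force()[2]-f0; log.append((round(z-lid,4),round(robot.read_position()[2]-lid,4),round(f,1)))
        if f>10: break
    print(log); robot.servo_line([x,y,zt],speed=.15); print("t",robot.read_t())
E
python3 - <<'E'
from p import *
robot.servo_line([.305,-.602,.27],speed=.15)
robot.move_gripper(0.); print(robot.read_t())
press(.520,.2835,.09)
E
```

```text
1.9667
[(0.0165, np.float64(0.017), np.float64(-0.5)), (0.015, np.float64(0.015), np.float64(-0.1)), (0.0135, np.float64(0.0134), np.float64(1.0)), (0.012, np.float64(0.0118), np.float64(0.8)), (0.0105, np.float64(0.0104), np.float64(0.1)), (0.009, np.float64(0.009), np.float64(-0.3)), (0.0075, np.float64(0.0075), np.float64(0.9)), (0.006, np.float64(0.0059), np.float64(1.0)), (0.0045, np.float64(0.0044), np.float64(1.0)), (0.004, np.float64(0.004), np.float64(1.4)), (0.0035, np.float64(0.0035), np.float64(2.0)), (0.003, np.float64(0.003), np.float64(1.5)), (0.0025, np.float64(0.0025), np.float64(1.6)), (0.002, np.float64(0.002), np.float64(1.8)), (0.0015, np.float64(0.0014), np.float64(2.4)), (0.001, np.float64(0.0013), np.float64(5.1)), (0.0005, np.float64(0.0013), np.float64(7.7)), (-0.0, np.float64(0.0012), np.float64(11.9))]
t 12.2333
```

Run:
```python
from p import *; from h import *
press(.554,-.0043,.125,.27)
press(.4905,-.258,.16,.27)
robot.servo_line([.42,-.50,.30],speed=.2)
im,d=robot.grab_frame("top"); cv2.imwrite("pics/after.png",im[...,::-1])
for g,h in zip([(198,229),(330,211),(456,242)],(.09,.125,.16)): print(h,*locate(im,d,robot.camera_info("top"),g,h-.006,18))
print(robot.read_t())
```

```text
[(0.0165, np.float64(0.0171), np.float64(0.0)), (0.015, np.float64(0.015), np.float64(-0.2)), (0.0135, np.float64(0.0133), np.float64(-0.2)), (0.012, np.float64(0.0119), np.float64(0.3)), (0.0105, np.float64(0.0105), np.float64(0.9)), (0.009, np.float64(0.009), np.float64(1.7)), (0.0075, np.float64(0.0074), np.float64(0.7)), (0.006, np.float64(0.0058), np.float64(0.9)), (0.0045, np.float64(0.0043), np.float64(0.3)), (0.004, np.float64(0.004), np.float64(1.1)), (0.0035, np.float64(0.0035), np.float64(2.6)), (0.003, np.float64(0.003), np.float64(3.2)), (0.0025, np.float64(0.0025), np.float64(2.6)), (0.002, np.float64(0.0019), np.float64(2.4)), (0.0015, np.float64(0.0014), np.float64(2.2)), (0.001, np.float64(0.0013), np.float64(5.0)), (0.0005, np.float64(0.0012), np.float64(9.5)), (-0.0, np.float64(0.0012), np.float64(11.4))]
t 19.9667
[(0.0165, np.float64(0.0172), np.float64(-0.6)), (0.015, np.float64(0.015), np.float64(-0.4)), (0.0135, np.float64(0.0134), np.float64(-0.0)), (0.012, np.float64(0.0119), np.float64(-1.1)), (0.0105, np.float64(0.0104), np.float64(-0.7)), (0.009, np.float64(0.009), np.float64(-0.3)), (0.0075, np.float64(0.0075), np.float64(0.2)), (0.006, np.float64(0.0059), np.float64(-0.1)), (0.0045, np.float64(0.0044), np.float64(-0.3)), (0.004, np.float64(0.004), np.float64(0.4)), (0.0035, np.float64(0.0035), np.float64(1.7)), (0.003, np.float64(0.003), np.float64(1.6)), (0.0025, np.float64(0.0025), np.float64(2.1)), (0.002, np.float64(0.0019), np.float64(1.2)), (0.0015, np.float64(0.0015), np.float64(0.8)), (0.001, np.float64(0.0013), np.float64(4.8)), (0.0005, np.float64(0.0012), np.float64(7.6)), (-0.0, np.float64(0.0012), np.float64(11.9))]
t 27.1417
0.09 [0.51810065 0.28440314 0.09084719] [0.05464427 0.05570034] 491
0.125 [ 0.55287341 -0.00406135  0.12607754] [0.05309552 0.05286507] 525
0.16 [ 0.48443858 -0.2547465   0.16078811] [0.06051529 0.06534177] 793
28.6083
```

View pics/after.png

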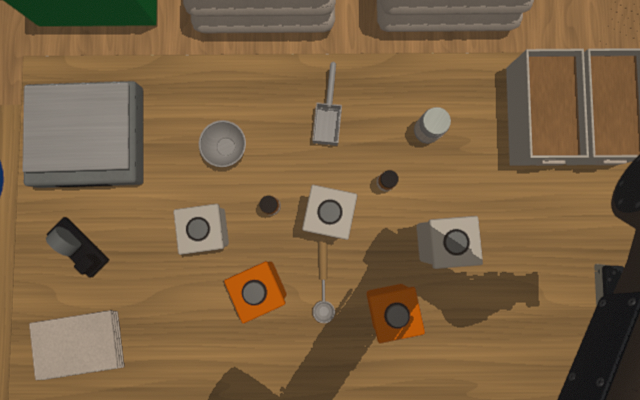

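The buttons at (198,229), (330,211) and (456,242) are now about 1 mm proud of their lids, and every canister and bystander sits where it did before.

```bash
python3 -c "
from rig import robot
print(robot.job_done())"
```

```text
the job is handed in; nothing more can be done
None
```

I pressed all three buttons down to their stops in the order short, middle, tall, with about 12 N at most on each; nothing else appears to have moved, and the job was handed in at about 29 s.

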